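# Sweep the sugar into the caddy

## Task

With your closed fingers, sweep the three wrapped sugar blocks along the low shelf board and off its end into the black caddy, not into the white dish at the other end. Only push them: do not pick any of them up. Leave the two cups and the whisk on its holder standing where they are, and finish with all three blocks lying in the caddy.

Things in the scene. Friction and masses are not known exactly. Their poses are not given: they have to be found in the camera images.
- board: low fixed wooden shelf board, 280 mm (its x) by 320 mm (its y), flat top 50 mm above the cabinet top; origin at its centre at cabinet-top height (z = 0). Rails 6 mm thick, 10 mm above the board's top, run along both long sides (x = +-140 mm); both short ends (y = +-160 mm) are open and level
- clip (a point): fixed bamboo spring clip, 85 mm along the board's x and 16 mm wide, clamped on the middle of the board's far rail; this point is the middle of its upper arm, about 17 mm above the board's top
- caddy: black plastic caddy: fixed open-topped box, 160 (its x) by 90 (its y) by 47 mm high, walls and floor 4 mm, standing 1 mm from one open end of the board (+y or -y end), rim 3 mm below the board's top, so what is pushed off there drops in; origin at the centre of its underside, axes parallel to the board's; its middle lies 30 to 65 mm to the near (-x) side of the board's. The sugar goes in here
- dish: white ceramic rinse dish: fixed open-topped box, 160 (its x) by 90 (its y) by 47 mm high, walls and floor 4 mm, standing 1 mm from one open end of the board (+y or -y end), rim 3 mm below the board's top, so what is pushed off there drops in; origin at the centre of its underside, axes parallel to the board's; its middle lies 30 to 65 mm to the near (-x) side of the board's. Nothing goes in here
- sugar1_center (a point): paper-wrapped block of sugar, red with a white band, 28 x 28 mm and 12 mm high, 10 to 20 g, lying flat and loose on the board at the start (any yaw); this point is its centre
- sugar2_center (a point): paper-wrapped block of sugar, red with a white band, 28 x 28 mm and 12 mm high, 10 to 20 g, lying flat and loose on the board at the start (any yaw); this point is its centre
- sugar3_center (a point): paper-wrapped block of sugar, red with a white band, 28 x 28 mm and 12 mm high, 10 to 20 g, lying flat and loose on the board at the start (any yaw); this point is its centre
- cup1: small white ceramic cup standing on the board near its far rail, 60 mm across and 50 mm high, about 120 g; origin at the centre of its underside; leave it standing where it is
- cup2: small white ceramic cup standing on the board near its far rail, 60 mm across and 50 mm high, about 120 g; origin at the centre of its underside; leave it standing where it is
- whisk: white porcelain whisk holder with a bamboo whisk set on it, one loose piece 60 mm across and 125 mm high, on the cabinet top beyond the board's far side; origin at the centre of its underside; leave it standing where it is
Mind the look-alikes: they are no part of the job. Leave any green look-alike of the cup2 alone.

How it is judged (in metres and radians):
At the end, for the whole second after the job is handed in: All three sugar blocks lie at rest inside the black caddy, their centres between its walls and below its rim; both cups and the whisk holder are upright and within 12 mm of where they stood (x of sugar1_center in the frame of caddy between -0.076 and 0.076 m and y of sugar1_center in the frame of caddy between -0.041 and 0.041 m and height (world z) of each of sugar1_center, sugar2_center, sugar3_center below 0.044 m and linear speed of each of sugar1, sugar2, sugar3 below 0.03 m/s and x of sugar2_center in the frame of caddy between -0.076 and 0.076 m and y of sugar2_center in the frame of caddy between -0.041 and 0.041 m and x of sugar3_center in the frame of caddy between -0.076 and 0.076 m and y of sugar3_center in the frame of caddy between -0.041 and 0.041 m and distance of each of cup1, cup2, whisk from where it was at the start of the episode below 0.012 m and angle between each of cup1, cup2, whisk's own z axis and vertical below 0.2 rad); the robot touches nothing.
It fails at once if a sugar block is picked up (its centre rises more than 25 mm above the board's top) (height (world z) of any of sugar1_center, sugar2_center, sugar3_center above 0.075 m).
It fails at once if a cup or the whisk holder is shifted by more than 12 mm or tipped (distance of any of cup1, cup2, whisk from where it was at the start of the episode above 0.012 m or angle between any of cup1, cup2, whisk's own z axis and vertical above 0.2 rad).
It also fails if it takes over 70 s, if anything falls off the work surface, if the arm or the gripper's body presses on something with over 40 N, if the wrist force passes 120 N, or if a joint passes its speed limit or range.

## Robot

A 6-joint arm with a two-finger parallel gripper is mounted at the origin on the work surface. World frame = base frame: x ahead of the robot, y to its left, z up, the work surface at z = 0. Lengths are in mm, angles in rad, forces in N, time in s.
With the tool pointing down it reaches from about 400 to 925 mm from the base axis. Payload 12.5 kg.
Tool frame: the origin (TCP) lies where the fingers leave the gripper's body, on its centre line; the fingertips stand 78 mm ahead of it and the grasp point (between the pads) lies 59 mm ahead of it (env.nose_length is the distance from the TCP to the fingertips, in mm); z points along the fingers, y is the line along which they close (so a half turn about z gives the same grasp; the last joint's range is limited). The gripper opens to 95 mm and grips with 3 to 60 N. Pads are 20 mm wide; open, the fingers measure 119 mm over their backs; the gripper's body (75 mm by 180 mm) begins 59 mm behind the grasp point.
Start: joints at [-1.444, 0.491, 1.559, -0, 1.092, -0.106], TCP at [144.21, -608.146, 292.261] pointing down, gripper open.
Joint ranges: [-3.1, 3.1], [-0.84, 2.19], [0.05, 2.79], [-1.13, 4.28], [0.06, 2.93], [-2.69, 2.69]. Speed limits (rad/s): [2.22, 2.22, 2.79, 3.14, 3.14, 3.14].

## Interface

Orientations are given as [roll, pitch, yaw] about the fixed x, y, z axes, in that order (R = Rz(yaw) Ry(pitch) Rx(roll)).
In Python, from cell import env gives the robot as it stands. The module is installed in compiled form; this text tells all that it offers.
- The arm moves only by the tool send_rows, never from a script. Its argument "series" is text: rows parted by semicolons, each of 6 numbers parted by spaces: the shift along the tool's x, y, z as a fraction of full scale, then the turn, a rotation vector about the tool's x, y, z as a fraction of full scale. A call has 1 to 5 rows; each row shifts and turns the commanded pose from where the row before left it, along the tool's axes as they then stand; what a row does not reach is not made up. Full scale, the value 1, is 60 mm for a shift and 10 degrees for a turn. A row lasts 1/8 s, in which the tool goes at most 62.5 mm and 10.7 degrees, less where a joint would pass 70% of its speed; a pose out of reach is approached as far as the arm can. A call with a number of a shift or a turn outside -1 to 1 is refused whole. A call with a gripper value outside its range is refused whole. "fingers" is the opening, from 0 (shut) to 1 (fully open), set as the call begins (left out, the last holds). The fingers move at their own pace and stop on an object; the grip force is fixed at half the most. Time passes only in rows, so rows that do not move let the fingers close. It gives the time, the measured TCP pose, the force, the opening and the grip force at its end, in the units of the state.
- env.state(): the state, without advancing time (a new reading comes with each control period).
- env.read_camera(name): name is "scene" or "side" or "wrist"; returns a dict with "color" (480x640x3 uint8, red, green, blue), "z_map" (480x640 float32, mm along the optical axis (not along the pixel's ray), 0 where there is no reading), "fovy" (degrees; the focal length in pixels is half the picture's height over the tangent of half this angle, whatever the lens; pixels are square), "cx", "cy" (the principal point, pixels), "R" (3x3) and "t" (3): a world point X has camera coordinates R X + t. Camera axes: x right, y down, z forward; pixel columns grow to the right and rows downward; lengths in mm; the calibration is good to about 2 mm. A picture is of the moment at which its call begins.
- env.job_done(): hands the job in; it is judged then, once.
The state is a dict: "t": time; "joints": joint angles; "qvel": joint speeds; "tau": joint torques, N m; "eef_pos": TCP position; "tcp_rot": TCP orientation; "ft_force": force on the tool from outside, world axes, zero at the start; "moment": the same for the moment, N m; "opening": opening from 0.0 (shut) to 1.0 (fully open); "grip_force": force on a finger pad.
Only numpy, scipy, OpenCV 4.12 (cv2) and the standard library are available. Lean on these libraries where they do the work, as an engineer would, in place of code of your own. Each camera call takes 0.05 s, during which the arm holds its last target. There are 200 camera calls.

## Working session

There is one attempt and no reset: what is moved stays moved. The work goes in short steps, Python scripts to look and compute and a tool call to move; the robot and the scene stay as the last step left them, time stands still between calls to the robot, and variables do not carry over. Pictures are saved under pics/ and viewed, at most 10 in all, crops included, and the job is handed in when it is done.

Besides the shell and the picture viewer there is one more tool, called after "Request:" as name(argument=value, ...) on one line, values as JSON. send_rows: Moves the arm, as the interface text tells. Shift numbers are shares of 60 mm and turn numbers shares of 10 degrees, none past 1 either way. Its arguments: {"type":"object","properties":{"series":{"type":"string"},"fingers":{"type":"number"}},"required":["series"]}

```bash
mkdir -p pics; cat > h.py <<'E'
import numpy as np, cv2
from cell import env
def K(c):
    f=240/np.tan(np.radians(c["fovy"])/2); return f,c["cx"],c["cy"]
def grab(n,tag):
    c=env.read_camera(n); cv2.imwrite(f"pics/{tag}.png",c["color"][:,:,::-1]); np.savez(f"{tag}.npz",**c); return c
def load(tag): 
    d=np.load(f"{tag}.npz"); return {k:d[k] for k in d}
def ray(c,u,v,z):
    f,cx,cy=K(c); R=c["R"];o=-R.T@c["t"]; d=R.T@np.array([(u-cx)/f,(v-cy)/f,1]); return o+d*(z-o[2])/d[2]
def cloud(c):
    f,cx,cy=K(c); v,u=np.mgrid[:480,:640]; z=c["z_map"]
    p=np.stack([(u-cx)/f*z,(v-cy)/f*z,z],-1); return (p-c["t"])@c["R"]
E
python3 - <<'E'
from h import *
for n in ("scene","side"):
    c=grab(n,n+"0"); print(n,c["fovy"],-c["R"].T@c["t"],c["R"][2])
s=env.state();print(s["t"],s["tcp_rot"],s["opening"],s["ft_force"])
E
```

```text
scene 46.26252849052004 [1250.1419822    61.13408511  638.86057399] [-0.72301639 -0.04850998 -0.68912559]
side 44.59512486498489 [503.41901479 630.50265929 707.84800461] [ 0.13550176 -0.66852248 -0.73124344]
0.1 [-3.14070618e+00 -1.30805737e-04  2.32779402e-01] 1.0008914686674395 [-0.20846384  0.18934746 -0.05709671]
```

View pics/scene0.png

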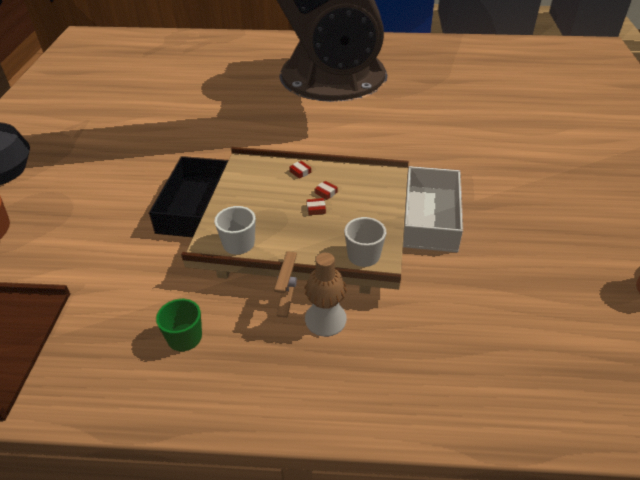

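View pics/side0.png

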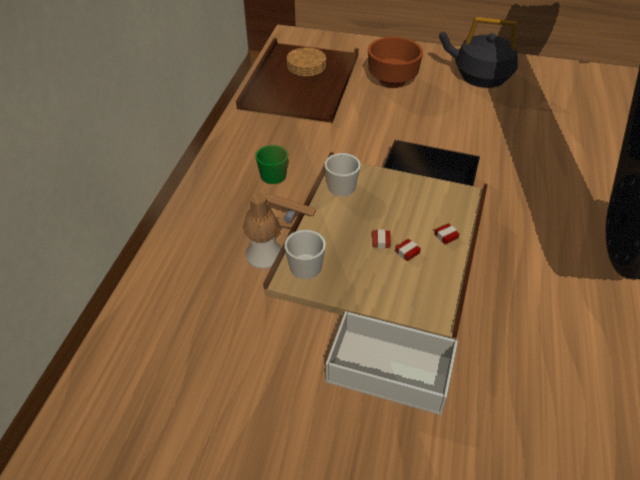

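The scene view shows the black caddy at the left, the board's -y end (190,195), and the white dish at the right (433,208). The blocks are at (300,169), (326,189) and (316,207), the white cups at (237,230) and (365,242), the clip at (287,270) and the whisk at (326,295). The green cup at (181,325) is the look-alike, so I leave it alone.

```bash
cat >> h.py <<'E'
def blocks(c,zt=62,amin=40):
    hsv=cv2.cvtColor(c["color"],cv2.COLOR_RGB2HSV); h,s,v=cv2.split(hsv)
    m=(((h<6)|(h>172))&(s>170)&(v>70)).astype(np.uint8)
    P=cloud(c); m[(P[...,2]<5)|(P[...,2]>90)]=0
    m=cv2.morphologyEx(m,cv2.MORPH_CLOSE,np.ones((9,9)))
    n,l,st,ce=cv2.connectedComponentsWithStats(m)
    out=[]
    for i in range(1,n):
        if st[i,4]<amin: continue
        q=P[l==i]; out.append((ce[i].round(0),st[i,4],np.median(q,0).round(0),ray(c,*ce[i],zt-4).round(1)))
    return out
E
python3 - <<'E'
from h import *
for t in("scene0","side0"):
    c=load(t);P=cloud(c)
    for b in blocks(c):print(t,*b)
c=load("scene0")
for n,u,v,z in [("railNR",409,161,60),("railNL",233,151,60),("FL",187,257,60),("FR",401,276,60)]:print(n,ray(c,u,v,z).round(1))
# board surface points
for t in("scene0","side0"):
    P=cloud(load(t)); hsv=cv2.cvtColor(load(t)["color"],cv2.COLOR_RGB2HSV)
    m=(abs(P[...,2]-50)<3)&(P[...,0]<900)&(P[...,0]>350)&(abs(P[...,1])<500)&(load(t)["z_map"]>0)
    m=cv2.morphologyEx(m.astype(np.uint8),cv2.MORPH_OPEN,np.ones((5,5)))
    n,l,st,_=cv2.connectedComponentsWithStats(m);i=1+st[1:,4].argmax()
    q=P[l==i]; r=cv2.minAreaRect(q[:,:2].astype(np.float32));print(t,"board",r,cv2.boxPoints(r).round(0).tolist(),np.median(q[:,2]))
    # cups etc: rim at z~100
    w=(P[...,2]>80)&(P[...,2]<104)&(P[...,0]<950)&(P[...,0]>350)&(P[...,1]>-500)&(P[...,1]<350)
    n,l,st,ce=cv2.connectedComponentsWithStats(w.astype(np.uint8))
    for i in range(1,n):
        if st[i,4]>60:
            q=P[l==i];print(" h",ce[i].round(0),st[i,4],q.min(0).round(0),q.max(0).round(0))
    bl=(P[...,2]>36)&(P[...,2]<49.5)&(load(t)["color"].max(-1)<60)&(P[...,0]<800)&(abs(P[...,1])<500)
    n,l,st,ce=cv2.connectedComponentsWithStats(bl.astype(np.uint8))
    i=1+st[1:,4].argmax();q=P[l==i];print(" caddy rim",ce[i],cv2.boxPoints(cv2.minAreaRect(q[:,:2].astype(np.float32))).round(0).tolist())
E
```

```text
scene0 [300. 168.] 142 [467. -33.  63.] [461.  -33.7  58. ]
scene0 [320. 197.] 380 [537.   7.  63.] [538.3   6.6  58. ]
side0 [448. 233.] 216 [458. -32.  62.] [457.4 -34.9  58. ]
side0 [403. 247.] 308 [517.  15.  62.] [520.5  10.4  58. ]
railNR [432.4 155.6  60. ]
railNL [ 418.  -158.8   60. ]
FL [ 688.  -177.5   60. ]
FR [708.7 131.4  60. ]
scene0 board ((551.1510620117188, -18.704269409179688), (324.3481750488281, 263.544189453125), 85.02595520019531) [[406.0, -169.0], [668.0, -192.0], [696.0, 131.0], [434.0, 154.0]] 50.870985075012435
 h [235. 223.] 955 [ 616. -140.   80.] [677. -82. 104.]
 h [364. 235.] 990 [631.  49.  80.] [692. 107. 104.]
 h [325. 284.] 677 [730.   3.  80.] [771.  50. 104.]
 caddy rim [182.97892518 191.13804004] [[419.0, -257.0], [582.0, -270.0], [589.0, -181.0], [426.0, -168.0]]
side0 board ((555.136474609375, -20.656295776367188), (325.867431640625, 269.1437072753906), 85.13591003417969) [[407.0, -172.0], [675.0, -194.0], [703.0, 130.0], [435.0, 153.0]] 50.143643421728825
 h [342. 167.] 729 [ 614. -143.   80.] [673. -82. 103.]
 h [260. 220.] 503 [719.   4.  80.] [765.  49. 104.]
 h [305. 247.] 902 [629.  46.  80.] [688. 106. 103.]
 caddy rim [434.26545455 153.75090909] [[416.0, -260.0], [575.0, -275.0], [584.0, -186.0], [425.0, -172.0]]
```

```bash
cat >> h.py <<'E'
C=np.array([553,-20.]);A=np.radians(-5);BX=np.array([np.cos(A),np.sin(A)]);BY=np.array([-np.sin(A),np.cos(A)])
def tob(p): d=np.asarray(p)[:2]-C; return np.array([d@BX,d@BY]).round(1)
def tow(b): return C+b[0]*BX+b[1]*BY
def top(c):   # block tops by height above the board
    P=cloud(c); m=((P[...,2]>57.5)&(P[...,2]<70)).astype(np.uint8)
    bx=(P[...,:2]-C)@BX; by=(P[...,:2]-C)@BY
    m[(abs(bx)>128)|(abs(by)>165)|(bx>60)]=0
    m=cv2.morphologyEx(m,cv2.MORPH_OPEN,np.ones((3,3)))
    n,l,st,ce=cv2.connectedComponentsWithStats(m,connectivity=4)
    for i in range(1,n):
        if st[i,4]>50:
            uv=np.argwhere(l==i)[:,::-1]; w=np.array([ray(c,u,v,62)[:2] for u,v in uv],np.float32)
            r=cv2.minAreaRect(w); print(ce[i].round(0),st[i,4],np.round(r[0],0),np.round(r[1],0),round(r[2]),"board",tob(r[0]))
E
python3 - <<'E'
from h import *
for t in("scene0","side0"): print(t);top(load(t))
print(tob([645,-111]),tob([660,77]),tob([748,26]),tob([503,-220]))
E
```

```text
scene0
[300. 168.] 198 [465. -34.] [34. 32.] 44 board [-86.8 -21.6]
[326. 188.] 229 [519.  14.] [33. 32.] 51 board [-36.9  30.9]
[315. 205.] 231 [563.   1.] [35. 27.] 5 board [ 8.  21.6]
side0
[447. 232.] 279 [459. -34.] [33. 31.] 42 board [-92.  -22.2]
[381. 237.] 274 [558.  -0.] [28. 32.] 13 board [ 2.9 20.1]
[407. 248.] 280 [514.  14.] [32. 30.] 52 board [-41.9  30.1]
[ 99.6 -82.6] [ 98.1 106. ] [190.2  62.8] [ -32.4 -203.6]
```

Request:
send_rows(series="0 0 0 0 0 -1; 0 0 0 0 0 -1; 0 0 0 0 0 -1; 0 0 0 0 0 -1; 0 0 0 0 0 -1", fingers=0)

```text
t: 0.72
eef_pos: [144.2, -608.1, 291.9]
tcp_rot: [-3.141, -0.0, 1.111]
ft_force: [0.1, -0.3, 0.5]
opening: 0.53
grip_force: 0.0
```

Request:
send_rows(series="0 0 0 0 0 -1; 0 0 0 0 0 -1; 0 0 0 0 0 -1; 0 0 0 0 0 -1; 0 0 0 0 0 -1")

```text
t: 1.35
eef_pos: [144.2, -608.0, 291.9]
tcp_rot: [3.141, -0.001, 1.984]
ft_force: [-0.5, 0.8, -0.0]
opening: 0.022
grip_force: 0.0
```

Request:
send_rows(series="0 0 0 0 0 -1; 0 0 0 0 0 -1; 0 0 0 0 0 0")

```text
t: 1.72
eef_pos: [144.2, -608.1, 292.0]
tcp_rot: [3.141, -0.0, 2.326]
ft_force: [-0.1, -0.2, -0.3]
opening: 0.004
grip_force: 0.0
```

```bash
cat >> h.py <<'E'
from scipy.spatial.transform import Rotation as Ro
def go(b,z=None,s=None):
    "needed shift to board point b (tip z) in tool axes, units of 60 mm"
    s=s or env.state(); R=Ro.from_euler("xyz",s["tcp_rot"]).as_matrix(); p=s["eef_pos"]
    tgt=np.array([*tow(b),p[2] if z is None else z+78]); return (R.T@(tgt-p)/60).round(2)
def st():
    s=env.state(); r=s["tcp_rot"]; print("t",round(s["t"],2),"tipboard",tob(s["eef_pos"]),"tipz",round(s["eef_pos"][2]-78,1),"rot",np.degrees(r).round(1),"F",np.round(s["ft_force"],1),"op",round(s["opening"],2),"q6",s["joints"].round(2)[[0,5]]); return s
E
python3 - <<'E'
from h import *
st(); print(env.nose_length, go([-112.5,-2]), go([60,-300]))
E
```

```text
t 1.73 tipboard [-356.  -621.5] tipz 214.0 rot [180.   -0.  133.3] F [-0.1 -0.2 -0.3] op 0.0 q6 [-1.44 -2.2 ]
77.60000000000001 [ 3.84 10.41  0.  ] [-1.61  8.61  0.  ]
```

Request:
send_rows(series="-0.17 0.9 0 0 0 0; -0.17 0.9 0 0 0 0; -0.17 0.9 0 0 0 0; -0.17 0.9 0 0 0 0; -0.17 0.9 0 0 0 0")

```text
t: 2.35
eef_pos: [376.9, -458.8, 292.2]
tcp_rot: [-3.142, -0.0, 2.322]
ft_force: [0.3, 0.6, 0.2]
opening: 0.005
grip_force: 0.0
```

Request:
send_rows(series="-0.17 0.9 0 0 0 0; -0.17 0.9 0 0 0 0; -0.17 0.9 0 0 0 0; -0.17 0.9 0 0 0 0; 0.4 0.6 0 0 0 0")

```text
t: 2.98
eef_pos: [572.4, -298.0, 291.3]
tcp_rot: [3.142, -0.0, 2.323]
ft_force: [-0.3, -0.6, -0.6]
opening: 0.005
grip_force: 0.0
```

Request:
send_rows(series="0.8 0.3 0 0 0 0; 0.8 0.3 0 0 0 0; 0.8 0.3 0 0 0 0; 0.8 0.3 0 0 0 0; 0.8 0.3 0 0 0 0")

```text
t: 3.6
eef_pos: [470.3, -61.5, 292.2]
tcp_rot: [3.142, 0.0, 2.322]
ft_force: [0.1, 0.2, 0.0]
opening: 0.006
grip_force: 0.0
```

```bash
python3 - <<'E'
from h import *
st(); print(go([-112.5,-2],100)); c=grab("wrist","w1"); top(c)
E
```

```text
t 3.6 tipboard [-78.8 -48.5] tipz 214.2 rot [180.   0. 133.] F [0.1 0.2 0. ] op 0.01 q6 [-0.27 -1.02]
[0.94 0.2  1.9 ]
[335. 192.] 1181 [461. -35.] [28. 28.] 43 board [-90.2 -22.5]
[423. 195.] 1200 [516.  13.] [30. 28.] 52 board [-40.   29.9]
[447. 241.] 1107 [558.  -1.] [29. 28.] 11 board [ 3.7 19.8]
```

View pics/w1.png

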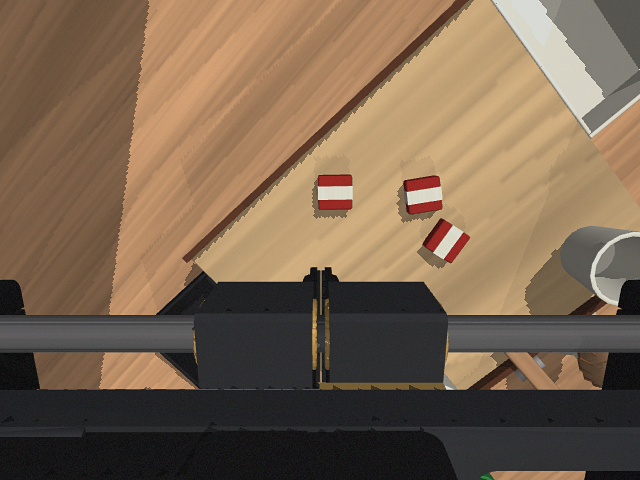

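The wrist view shows the three blocks clear at (335,192), (423,195) and (447,241), square on to the tool as wanted. The caddy is at the lower left.

Request:
send_rows(series="0.47 0.1 0.5 0 0 0; 0.47 0.1 0.7 0 0 0; 0 0 0.7 0 0 0; 0 0 0 0 0 0")

```text
t: 4.15
eef_pos: [440.4, -13.4, 176.7]
tcp_rot: [-3.139, -0.004, 2.324]
ft_force: [0.5, 0.3, 0.6]
opening: 0.006
grip_force: 0.0
```

```bash
python3 - <<'E'
from h import *
st(); print(go([-113,-1],54)); top(grab("side","s1"))
E
```

```text
t 4.15 tipboard [-112.7   -3.2] tipz 98.7 rot [-179.8   -0.2  133.2] F [0.5 0.3 0.6] op 0.01 q6 [-0.18 -0.93]
[0.03 0.03 0.74]
[447. 232.] 274 [459. -34.] [33. 30.] 43 board [-92.  -22.4]
[381. 236.] 261 [557.  -0.] [28. 33.] 10 board [ 2.6 19.9]
[408. 248.] 285 [514.  14.] [32. 30.] 52 board [-41.8  30. ]
```

Request:
send_rows(series="0.05 0.02 0.4 0 0 0; 0 0 0.34 0 0 0; 0 0 0 0 0 0")

```text
t: 4.58
eef_pos: [440.4, -10.9, 134.4]
tcp_rot: [-3.142, 0.0, 2.325]
ft_force: [0.1, -0.2, 0.6]
opening: 0.005
grip_force: 0.0
```

Request:
send_rows(series="-0.15 0 0 0 0 0; -0.15 0 0 0 0 0; -0.15 0 0 0 0 0; -0.15 0 0 0 0 0; 0 0 0 0 0 0")

```text
t: 5.2
eef_pos: [465.1, -37.4, 133.8]
tcp_rot: [3.141, 0.0, 2.326]
ft_force: [-0.6, -0.1, 0.0]
opening: 0.0
grip_force: 0.0
```

```bash
python3 - <<'E'
from h import *
st(); top(grab("wrist","w2")); print(); top(grab("side","s2"))
E
```

```text
t 5.2 tipboard [-86.  -24.9] tipz 55.8 rot [180.    0.  133.3] F [-0.6 -0.1  0. ] op 0.0 q6 [-0.22 -0.98]
[482. 286.] 3752 [515.  14.] [30. 29.] 50 board [-41.   30.7]
[320. 273.] 206 [458. -30.] [10.  6.] 43 board [-93.4 -18.5]
[520. 370.] 2499 [559.  -1.] [39. 19.] 43 board [ 4.5 19. ]

[433. 221.] 118 [483. -54.] [18. 29.] 13 board [-66.4 -39.9]
[381. 237.] 276 [557.  -0.] [28. 33.] 10 board [ 2.5 20. ]
[408. 248.] 283 [514.  14.] [32. 30.] 52 board [-41.6  30.2]
```

Request:
send_rows(series="0.35 0 0 0 0 0; 0 0 0 0 0 0.95; 0 0 0 0 0 0.95; 0 0 0 0 0 0.95; 0 0 0 0 0 0.95")

```text
t: 5.92
eef_pos: [449.1, -20.5, 133.8]
tcp_rot: [-3.141, -0.0, 1.659]
ft_force: [0.0, -0.2, -0.1]
opening: 0.006
grip_force: 0.0
```

Request:
send_rows(series="0 0 0 0 0 0.95; 0 0 0 0 0 0.1; 0 0 0 0 0 0")

```text
t: 6.3
eef_pos: [449.8, -21.0, 133.8]
tcp_rot: [-3.141, 0.0, 1.484]
ft_force: [0.3, -1.0, 0.5]
opening: 0.007
grip_force: 0.0
```

```bash
python3 - <<'E'
from h import *
st(); print(go([-69,2],54)); top(grab("side","s3")); top(grab("scene","c3"))
E
```

```text
t 6.3 tipboard [-102.7  -10. ] tipz 55.8 rot [-180.    0.   85.] F [ 0.3 -1.   0.5] op 0.01 q6 [-0.19 -0.11]
[0.2  0.56 0.03]
[434. 219.] 252 [481. -57.] [32. 30.] 44 board [-68.2 -43.1]
[381. 237.] 278 [557.  -0.] [28. 33.] 10 board [ 2.5 20. ]
[407. 247.] 281 [514.  14.] [32. 30.] 52 board [-41.8  30. ]
[308. 164.] 65 [455. -21.] [15. 23.] 3 board [-97.8  -9.8]
[285. 175.] 213 [486. -58.] [35. 31.] 43 board [-63.1 -43.2]
[326. 188.] 222 [520.  13.] [34. 33.] 54 board [-35.8  30.4]
[316. 205.] 238 [562.   1.] [33. 29.] 5 board [ 7. 22.]
```

Request:
send_rows(series="0.03 0.3 0.03 0 0 0; 0.03 0.31 0 0 0 0; 0 0 0 0 0 0")

```text
t: 6.78
eef_pos: [487.5, -21.2, 131.9]
tcp_rot: [3.141, 0.0, 1.482]
ft_force: [-0.4, -0.4, -0.8]
opening: 0.008
grip_force: 0.0
```

Request:
send_rows(series="-0.2 0 0 0 0 0; -0.2 0 0 0 0 0; -0.2 0 0 0 0 0; -0.2 0 0 0 0 0; 0 0 0 0 0 0")

```text
t: 7.4
eef_pos: [482.6, -70.0, 132.0]
tcp_rot: [3.142, 0.0, 1.479]
ft_force: [-0.3, 0.3, -0.1]
opening: 0.005
grip_force: 0.0
```

```bash
python3 - <<'E'
from h import *
st(); top(grab("side","s4")); top(grab("scene","c4"))
im=cv2.hconcat([cv2.resize(cv2.imread("pics/s4.png")[100:300,260:520],(400,308)),cv2.resize(cv2.imread("pics/c4.png")[120:300,140:480],(400,308))]);cv2.imwrite("pics/m4.png",im)
E
```

```text
t 7.4 tipboard [-65.8 -56. ] tipz 54.0 rot [180.    0.   84.8] F [-0.3  0.3 -0.1] op 0.01 q6 [-0.28 -0.19]
[381. 237.] 270 [557.  -1.] [28. 32.] 10 board [ 2.6 19.7]
[408. 248.] 283 [514.  14.] [33. 29.] 52 board [-41.3  30.3]
[264. 174.] 271 [482. -89.] [38. 59.] 20 board [-64.8 -74.8]
[325. 188.] 218 [519.  14.] [33. 31.] 54 board [-36.7  30.7]
[316. 205.] 232 [562.   1.] [33. 28.] 10 board [ 7.2 21.3]
```

View pics/m4.png

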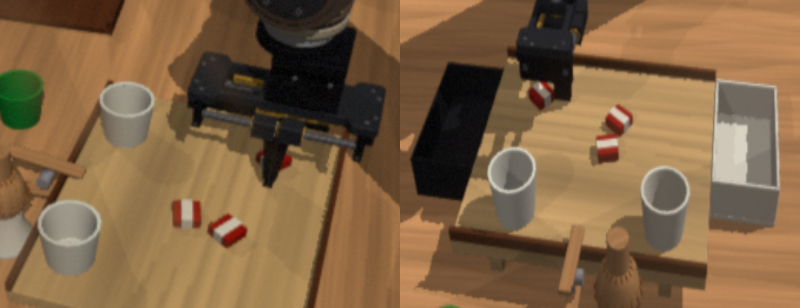

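The crops show block 1 ahead of the fingertips, roughly in line with them. The other two blocks and both cups have not moved.

Request:
send_rows(series="-0.2 0 0 0 0 0; -0.2 0 0 0 0 0; -0.2 0 0 0 0 0; 0 0 0 0 0 0")

```text
t: 8.0
eef_pos: [479.4, -105.9, 132.0]
tcp_rot: [3.141, 0.0, 1.479]
ft_force: [-0.5, 0.1, 0.2]
opening: 0.006
grip_force: 0.0
```

```bash
python3 - <<'E'
from h import *
st()
for t in("scene","side"):
    for b in blocks(grab(t,t[:2]+"5"),amin=20): print(t,b[0],b[1],tob(b[3]),b[3])
E
```

```text
t 8.0 tipboard [-65.8 -92. ] tipz 54.0 rot [180.    0.   84.8] F [-0.5  0.1  0.2] op 0.01 q6 [-0.35 -0.26]
scene [238. 172.] 130 [ -65.6 -125.3] [ 476.7 -139.1   58. ]
scene [320. 197.] 398 [-16.9  25.1] [538.4   6.5  58. ]
side [449. 190.] 33 [ -79.2 -124.7] [ 463.2 -137.3   58. ]
side [375. 235.] 22 [13.  15.1] [567.3  -6.1  58. ]
side [388. 238.] 54 [-7.  15.4] [547.4  -4.1  58. ]
side [408. 249.] 233 [-42.4  29.8] [513.4  13.4  58. ]
```

Request:
send_rows(series="-0.25 0 0 0 0 0; -0.25 0 0 0 0 0; -0.25 0 0 0 0 0; -0.25 0 0 0 0 0; -0.25 0 0 0 0 0")

```text
t: 8.72
eef_pos: [472.6, -180.8, 132.0]
tcp_rot: [3.142, 0.0, 1.48]
ft_force: [-0.3, 0.3, 0.2]
opening: 0.006
grip_force: 0.0
```

Request:
send_rows(series="0 0 0 0 0 0; 0.5 0 -0.2 0 0 0; 0.5 0 -0.5 0 0 0; 0.5 0 -0.1 0 0 0; 0 0 0 0 0 0")

```text
t: 9.35
eef_pos: [480.9, -88.3, 180.6]
tcp_rot: [3.141, 0.0, 1.483]
ft_force: [-0.1, -0.4, 0.4]
opening: 0.006
grip_force: 0.0
```

```bash
python3 - <<'E'
from h import *
st(); print(go([-38,70]),go([5,70]))
for t in("scene","side"):
    c=grab(t,t[:2]+"6")
    for b in blocks(c,amin=20): print(t,b[0],b[1],b[2],tob(b[3]),b[3])
    top(c)
E
```

```text
t 9.35 tipboard [-65.9 -74.3] tipz 102.6 rot [179.9   0.   85. ] F [-0.1 -0.4  0.4] op 0.01 q6 [-0.32 -0.23]
[ 2.41  0.46 -0.  ] [2.41 1.18 0.  ]
scene [321. 197.] 352 [536.   8.  63.] [-17.6  25.6] [537.7   7.   58. ]
scene [202. 189.] 143 [ 478. -209.   17.] [  -9.8 -172.8] [ 528.2 -191.3   58. ]
[325. 188.] 226 [519.  14.] [33. 32.] 52 board [-36.7  30.8]
[315. 205.] 230 [563.   1.] [35. 27.] 5 board [ 8.  21.6]
side [375. 237.] 35 [566.   3.  62.] [11.9 20.5] [566.6  -0.6  58. ]
side [404. 247.] 297 [516.  14.  62.] [-35.2  26.9] [520.3   9.9  58. ]
[381. 236.] 263 [558.  -1.] [29. 30.] 13 board [ 3.3 19.1]
[407. 248.] 286 [514.  14.] [32. 30.] 52 board [-42.   30.1]
```

Block 1 is in the caddy, at world (478,-209,17). Block 3 is next.

Request:
send_rows(series="0.75 0.4 0 0 0 0; 0.75 0.39 0 0 0 0; 0.7 0.39 0 0 0 0; 0 0 0.4 0 0 0; 0 0 0.41 0 0 0")

```text
t: 10.07
eef_pos: [563.4, 34.8, 130.2]
tcp_rot: [-3.141, 0.0, 1.481]
ft_force: [0.3, 0.2, -0.6]
opening: 0.008
grip_force: 0.0
```

Request:
send_rows(series="0 0 0 0 0 0; -0.2 0 0 0 0 0; -0.2 0 0 0 0 0; -0.2 0 0 0 0 0; 0 0 0 0 0 0")

```text
t: 10.7
eef_pos: [560.0, -2.0, 131.7]
tcp_rot: [3.141, 0.0, 1.479]
ft_force: [-0.2, 0.3, 0.4]
opening: 0.007
grip_force: 0.0
```

```bash
python3 - <<'E'
from h import *
st()
for t in("scene","side"): print(t);top(grab(t,t[:2]+"7"))
E
```

```text
t 10.7 tipboard [ 5.4 18.6] tipz 53.7 rot [180.    0.   84.7] F [-0.2  0.3  0.4] op 0.01 q6 [-0.12 -0.03]
scene
[332. 188.] 65 [519.  27.] [24. 13.] 3 board [-37.6  43.4]
[297. 205.] 119 [565. -29.] [28. 18.] 85 board [12.3 -8.3]
[314. 206.] 64 [566.  -2.] [10. 23.] 3 board [11.1 19.5]
side
[393. 225.] 115 [543. -29.] [31. 13.] 85 board [-8.7 -9.8]
[408. 248.] 295 [514.  14.] [32. 31.] 52 board [-42.1  30.4]
```

Request:
send_rows(series="-0.25 0 0 0 0 0; -0.25 0 0 0 0 0; -0.25 0 0 0 0 0; -0.25 0 0 0 0 0; -0.25 0 0 0 0 0")

```text
t: 11.42
eef_pos: [553.1, -76.6, 131.4]
tcp_rot: [3.142, 0.0, 1.48]
ft_force: [-0.0, 0.1, -0.3]
opening: -0.0
grip_force: 0.1
```

```bash
python3 - <<'E'
from h import *
st()
for t in("scene","side"): print(t);top(grab(t,t[:2]+"8"))
E
```

```text
t 11.43 tipboard [  5.  -56.4] tipz 53.4 rot [180.    0.   84.8] F [-0.   0.1 -0.3] op -0.0 q6 [-0.26 -0.17]
scene
[325. 188.] 216 [519.  14.] [33. 32.] 54 board [-36.4  30.6]
[258. 201.] 179 [559. -90.] [52. 18.] 85 board [ 12.5 -69.5]
side
[403. 195.] 96 [ 537. -103.] [32. 12.] 88 board [ -9.1 -84. ]
[408. 247.] 264 [514.  13.] [31. 30.] 46 board [-41.4  29.9]
```

Block 3 is tracking straight, so I carry on over the edge.

Request:
send_rows(series="-0.25 0 0 0 0 0; -0.25 0 0 0 0 0; -0.25 0 0 0 0 0; -0.25 0 0 0 0 0; -0.25 0 0 0 0 0")

```text
t: 12.15
eef_pos: [546.4, -151.2, 131.4]
tcp_rot: [-3.142, 0.0, 1.481]
ft_force: [1.1, -0.8, 0.6]
opening: 0.004
grip_force: 0.1
```

Request:
send_rows(series="-0.25 0 0 0 0 0; -0.25 0 0 0 0 0; -0.1 0 0 0 0 0; 0.5 0 -0.3 0 0 0; 0.5 0 -0.5 0 0 0")

```text
t: 12.78
eef_pos: [548.3, -125.7, 179.2]
tcp_rot: [-3.14, -0.0, 1.48]
ft_force: [1.9, -1.0, 0.3]
opening: 0.004
grip_force: 0.0
```

```bash
python3 - <<'E'
from h import *
st(); print(go([-39,66]))
for t in("scene","side"):
    c=grab(t,t[:2]+"9")
    for b in blocks(c,amin=20): print(t,b[0],b[1],b[2],tob(b[2]))
    top(c)
E
```

```text
t 12.78 tipboard [   4.6 -105.7] tipz 101.2 rot [-179.9   -0.    84.8] F [ 1.9 -1.   0.3] op 0.0 q6 [-0.34 -0.25]
[ 2.86 -0.74  0.  ]
scene [325. 189.] 148 [521.  14.  63.] [-34.8  31.1]
scene [197. 199.] 307 [ 489. -212.   17.] [ -47.  -196.8]
[325. 188.] 229 [519.  14.] [33. 32.] 55 board [-36.4  30.6]
side [445. 178.] 43 [ 471. -220.   17.] [ -64.3 -206.4]
side [408. 249.] 226 [513.  16.  62.] [-43.   32.4]
[408. 248.] 282 [514.  14.] [32. 30.] 52 board [-41.7  30.3]
```

Request:
send_rows(series="0.7 -0.2 0 0 0 0; 0.7 -0.2 0 0 0 0; 0.7 -0.2 0 0 0 0; 0.76 -0.14 0.1 0 0 0; 0 0 0.35 0 0 0")

```text
t: 13.5
eef_pos: [519.8, 50.7, 152.3]
tcp_rot: [3.14, -0.0, 1.484]
ft_force: [0.5, -0.8, -0.8]
opening: 0.001
grip_force: 0.0
```

Request:
send_rows(series="0 0 0.34 0 0 0; 0 0 0 0 0 0; -0.2 0 0 0 0 0; -0.2 0 0 0 0 0; -0.2 0 0 0 0 0")

```text
t: 14.12
eef_pos: [516.7, 11.6, 132.5]
tcp_rot: [3.141, 0.0, 1.48]
ft_force: [-0.2, 0.1, 0.4]
opening: 0.004
grip_force: 0.0
```

Request:
send_rows(series="-0.2 0 0 0 0 0; -0.2 0 0 0 0 0; -0.2 0 0 0 0 0; -0.2 0 0 0 0 0; 0 0 0 0 0 0")

```text
t: 14.75
eef_pos: [512.3, -35.8, 132.0]
tcp_rot: [3.142, 0.0, 1.48]
ft_force: [0.5, 0.8, -0.2]
opening: 0.004
grip_force: 0.0
```

```bash
python3 - <<'E'
from h import *
st()
for t in("scene","side"):
    c=grab(t,t[:2]+"10")
    for b in blocks(c,amin=20): print(t,b[0],b[1],b[2],tob(b[3]))
    top(c)
E
```

```text
t 14.75 tipboard [-39.2 -19.3] tipz 54.0 rot [180.    0.   84.8] F [ 0.5  0.8 -0.2] op 0.0 q6 [-0.2  -0.11]
scene [202. 190.] 159 [ 478. -209.   17.] [  -9.4 -172.6]
scene [282. 192.] 177 [533. -56.  63.] [-21.9 -38.8]
scene [192. 209.] 118 [ 532. -214.   17.] [  42.2 -172.9]
[284. 189.] 277 [522. -50.] [33. 53.] 35 board [-28.2 -32.2]
side [402. 217.] 72 [531. -53.  62.] [-18.4 -37.4]
[404. 214.] 133 [532. -58.] [18. 33.] 7 board [-17.7 -40. ]
```

```bash
python3 - <<'E'
import cv2
im=cv2.hconcat([cv2.resize(cv2.imread("pics/si10.png")[160:270,320:490],(400,259)),cv2.resize(cv2.imread("pics/sc10.png")[140:250,200:370],(400,259))]);cv2.imwrite("pics/m10.png",im)
E
```

```text
(no output)
```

View pics/m10.png

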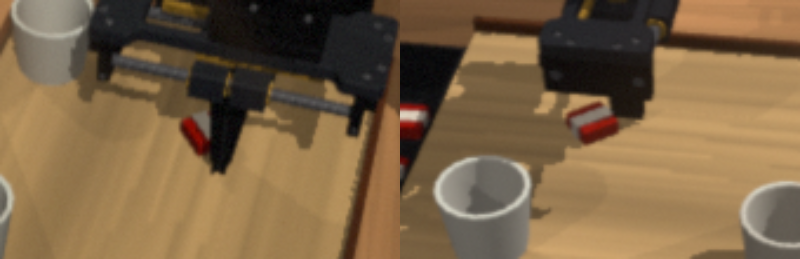

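The crops show block 2 slipping off the fingers on the +x side. I back off, measure it again and get back in line behind it.

Request:
send_rows(series="0.35 0 0 0 0 0; 0.4 0 0 0 0 0; 0 0 0 0 0 0")

```text
t: 15.22
eef_pos: [516.4, 11.2, 132.0]
tcp_rot: [-3.142, 0.0, 1.483]
ft_force: [-0.2, -0.1, 0.5]
opening: 0.005
grip_force: 0.0
```

```bash
python3 - <<'E'
from h import *
st()
for t in("scene","side","wrist"):
    print(t);top(grab(t,t[:2]+"11"))
print(go([-20,10],54),go([0,10],54))
E
```

```text
t 15.22 tipboard [-39.2  27.9] tipz 54.0 rot [-180.    0.   85.] F [-0.2 -0.1  0.5] op 0.0 q6 [-0.11 -0.02]
scene
[281. 190.] 233 [529. -58.] [35. 31.] 34 board [-20.5 -40.2]
[324. 189.] 69 [520.  11.] [24. 12.] 84 board [-35.1  28.2]
side
wrist
[321. 275.] 218 [517.  20.] [ 5. 13.] 89 board [-39.   36.6]
[-0.27  0.32 -0.  ] [-0.27  0.65 -0.  ]
```

Request:
send_rows(series="-0.25 0.22 0 0 0 0; -0.25 0 0 0 0 0; -0.25 0 0 0 0 0; -0.2 0 0 0 0 0; 0 0 0 0 0 0")

```text
t: 16.0
eef_pos: [524.2, -49.2, 132.0]
tcp_rot: [-3.142, 0.0, 1.479]
ft_force: [-0.4, -0.7, -0.6]
opening: 0.003
grip_force: 0.0
```

```bash
python3 - <<'E'
from h import *
st()
for t in("scene","side"):
    c=grab(t,t[:2]+"12");print(t);top(c)
    for b in blocks(c,amin=20): print(t,b[0],b[1],b[2],tob(b[3]))
E
```

```text
t 16.0 tipboard [-26.1 -31.6] tipz 54.0 rot [-180.     0.    84.7] F [-0.4 -0.7 -0.6] op 0.0 q6 [-0.22 -0.13]
scene
[267. 189.] 183 [529. -81.] [26. 36.] 3 board [-18.6 -63.4]
[287. 190.] 58 [529. -49.] [ 8. 24.] 3 board [-21.7 -30.9]
scene [198. 198.] 284 [ 488. -211.   17.] [  12.4 -172.7]
scene [267. 190.] 94 [530. -83.  63.] [-23.  -65.2]
side
side [420. 207.] 32 [506. -79.  62.] [-40.5 -68.7]
```

Request:
send_rows(series="-0.2 0 0 0 0 0; -0.2 0 0 0 0 0; -0.2 0 0 0 0 0; -0.2 0 0 0 0 0; 0 0 0 0 0 0")

```text
t: 16.73
eef_pos: [520.0, -96.9, 132.0]
tcp_rot: [3.141, 0.0, 1.479]
ft_force: [0.5, -1.3, -0.8]
opening: 0.007
grip_force: 0.0
```

```bash
python3 - <<'E'
from h import *
st()
for t in("scene","side"):
    c=grab(t,t[:2]+"13");print(t);top(c)
    for b in blocks(c,amin=20): print(t,b[0],b[1],b[2],tob(b[3]))
E
```

```text
t 16.73 tipboard [-26.2 -79.5] tipz 54.0 rot [180.    0.   84.8] F [ 0.5 -1.3 -0.8] op 0.01 q6 [-0.31 -0.22]
scene
[249. 186.] 168 [ 521. -112.] [55. 17.] 84 board [-24.4 -94.1]
scene [202. 189.] 153 [ 476. -210.   17.] [ -10.5 -173.2]
scene [243. 187.] 117 [ 522. -123.   60.] [ -24.3 -106.1]
scene [192. 209.] 117 [ 533. -214.   17.] [  42.1 -172.8]
side
[426. 190.] 127 [ 501. -124.] [17. 32.] 1 board [ -42.9 -108.2]
side [429. 192.] 46 [ 496. -119.   62.] [ -47.7 -108.9]
```

Request:
send_rows(series="-0.25 0 0 0 0 0; -0.25 0 0 0 0 0; -0.25 0 0 0 0 0; -0.25 0 0 0 0 0; -0.25 0 0 0 0 0")

```text
t: 17.45
eef_pos: [513.2, -171.8, 132.0]
tcp_rot: [3.142, 0.0, 1.48]
ft_force: [-0.6, 0.3, 0.1]
opening: 0.006
grip_force: 0.0
```

Request:
send_rows(series="-0.22 0 0 0 0 0; 0 0 0 0 0 0; 0.5 0 -0.3 0 0 0; 0.5 0 -0.7 0 0 0; 0.5 0 -0.5 0 0 0")

```text
t: 18.08
eef_pos: [520.3, -92.9, 223.4]
tcp_rot: [3.141, 0.0, 1.481]
ft_force: [-0.2, -0.1, 0.7]
opening: 0.009
grip_force: 0.0
```

Request:
send_rows(series="0.5 0 -0.5 0 0 0; 0.5 0 0 0 0 0; 0 0 0 0 0 0")

```text
t: 18.45
eef_pos: [525.5, -32.6, 252.3]
tcp_rot: [3.141, 0.0, 1.484]
ft_force: [-1.2, -0.1, -0.0]
opening: 0.001
grip_force: 0.0
```

```bash
python3 - <<'E'
from h import *
st()
for t in("scene","side"):
    c=grab(t,t[:2]+"14");print(t);top(c)
    for b in blocks(c,amin=20): print(t,b[0],b[1],b[2])
im=cv2.hconcat([cv2.resize(cv2.imread("pics/si14.png")[110:290,240:510],(400,267)),cv2.resize(cv2.imread("pics/sc14.png")[140:290,140:365],(400,267))]);cv2.imwrite("pics/m14.png",im)
E
```

```text
t 18.45 tipboard [-26.3 -15. ] tipz 174.3 rot [180.   0.  85.] F [-1.2 -0.1 -0. ] op 0.0 q6 [-0.19 -0.1 ]
scene
[231. 176.] 201 [ 494. -149.] [36. 28.] 18 board [ -47.2 -133.3]
scene [231. 176.] 151 [ 497. -149.   63.]
scene [202. 189.] 147 [ 478. -209.   17.]
scene [192. 210.] 122 [ 534. -214.   17.]
side
[434. 182.] 200 [ 490. -149.] [30. 32.] 17 board [ -51.9 -133.8]
side [437. 182.] 269 [ 487. -149.   62.]
```

View pics/m14.png

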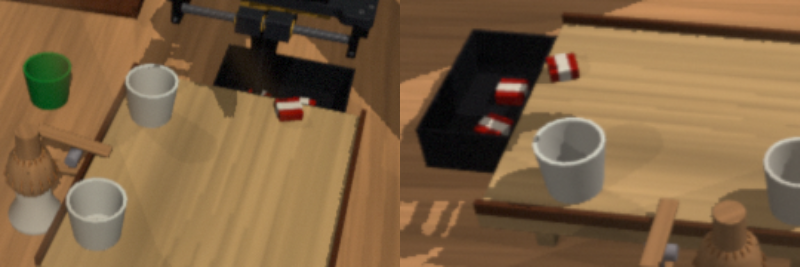

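The crops show two blocks in the caddy. Block 2 slid off the -x side of the fingers and lies on the board near the edge, at board (-50,-133), so I push it again from behind.

Request:
send_rows(series="-0.65 -0.21 0.4 0 0 0; -0.65 -0.22 0.4 0 0 0; 0 0 0.6 0 0 0; 0 0 0.6 0 0 0; 0 0 0 0 0 0")

```text
t: 19.18
eef_pos: [492.3, -110.8, 130.1]
tcp_rot: [-3.139, -0.001, 1.479]
ft_force: [0.0, -0.4, 0.2]
opening: 0.004
grip_force: 0.0
```

Request:
send_rows(series="-0.2 0 0 0 0 0; -0.2 0 0 0 0 0; -0.2 0 0 0 0 0; 0 0 0 0 0 0")

```text
t: 19.68
eef_pos: [489.6, -146.7, 132.2]
tcp_rot: [3.141, 0.0, 1.479]
ft_force: [-0.3, -0.1, 0.0]
opening: 0.008
grip_force: 0.0
```

```bash
python3 - <<'E'
from h import *
st()
for t in("scene","side"):
    c=grab(t,t[:2]+"15");print(t);top(c)
    for b in blocks(c,amin=20): print(t,b[0],b[1],b[2],tob(b[3]))
im=cv2.hconcat([cv2.resize(cv2.imread("pics/si15.png")[130:230,340:490],(400,267)),cv2.resize(cv2.imread("pics/sc15.png")[140:240,160:310],(400,267))]);cv2.imwrite("pics/m15.png",im)
E
```

```text
t 19.68 tipboard [ -52.1 -131.7] tipz 54.2 rot [180.    0.   84.8] F [-0.3 -0.1  0. ] op 0.01 q6 [-0.42 -0.33]
scene
[232. 176.] 55 [ 494. -147.] [11. 22.] 3 board [ -47.4 -131.1]
scene [205. 186.] 232 [ 485. -194.   28.] [ -20.5 -170.6]
scene [192. 210.] 121 [ 533. -213.   17.] [  42.8 -172.4]
side
side [448. 178.] 27 [ 466. -218.   18.] [ -71.2 -155.1]
```

View pics/m15.png

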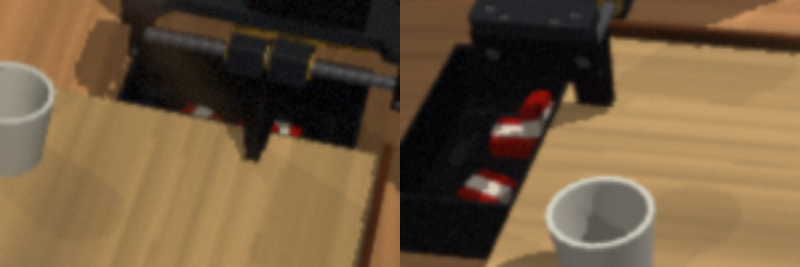

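Block 2 has tipped over the edge and is leaning. One more short push, then I back off and check its height.

Request:
send_rows(series="-0.2 0 0 0 0 0; -0.2 0 0 0 0 0; -0.2 0 0 0 0 0; 0 0 0 0 0 0")

```text
t: 20.27
eef_pos: [486.3, -182.5, 132.0]
tcp_rot: [3.141, 0.0, 1.479]
ft_force: [-1.0, 1.1, -0.2]
opening: 0.005
grip_force: 0.0
```

Request:
send_rows(series="0.5 0 -0.3 0 0 0; 0.5 0 -0.8 0 0 0; 0.5 0 -0.8 0 0 0; 0.8 0 0 0 0 0; 0 0 0 0 0 0")

```text
t: 20.9
eef_pos: [498.7, -41.6, 246.6]
tcp_rot: [3.141, -0.0, 1.484]
ft_force: [0.0, 0.2, -0.9]
opening: 0.003
grip_force: 0.0
```

```bash
python3 - <<'E'
from h import *
st()
for t in("scene","side"):
    c=grab(t,t[:2]+"16");print(t);top(c);P=cloud(c)
    for b in blocks(c,amin=20):
        u,v=b[0].astype(int); q=P[v-14:v+14,u-14:u+14].reshape(-1,3); k=c["color"][v-14:v+14,u-14:u+14].reshape(-1,3); k=(k[:,0]>90)&(k[:,1]<60)
        print(t,b[0],b[1],b[2],tob(b[2]),q[k].min(0).round(0),q[k].max(0).round(0))
    w=(P[...,2]>80)&(P[...,2]<104)&(P[...,0]<950)&(P[...,0]>600)&(P[...,1]>-300)&(P[...,1]<350)
    n,l,s_,ce=cv2.connectedComponentsWithStats(w.astype(np.uint8))
    for i in range(1,n):
        if s_[i,4]>300: q=P[l==i];print(" h",q.min(0).round(0),q.max(0).round(0))
im=cv2.hconcat([cv2.resize(cv2.imread("pics/si16.png")[130:230,340:490],(400,267)),cv2.resize(cv2.imread("pics/sc16.png")[140:240,140:290],(400,267))]);cv2.imwrite("pics/m16.png",im)
E
```

```text
t 20.9 tipboard [-52.3 -26.2] tipz 168.6 rot [179.9  -0.   85. ] F [ 0.   0.2 -0.9] op 0.0 q6 [-0.22 -0.13]
scene
scene [201. 189.] 129 [ 488. -204.   27.] [ -48.7 -189. ] [ 461. -222.   14.] [ 506. -194.   35.]
scene [193. 209.] 111 [ 532. -213.   17.] [  -4.1 -194.1] [ 504. -223.   15.] [ 543. -198.   28.]
 h [ 617. -140.   80.] [677. -81. 103.]
 h [631.  49.  80.] [692. 107. 103.]
 h [725.   3.  80.] [771.  50. 104.]
side
 h [ 614. -143.   80.] [673. -81. 103.]
 h [719.   4.  80.] [764.  49. 104.]
 h [629.  46.  80.] [688. 106. 103.]
```

View pics/m16.png

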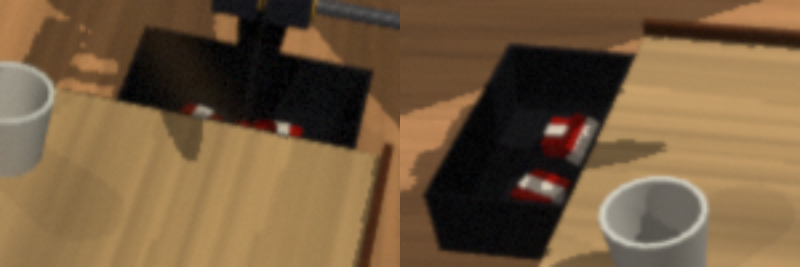

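The final view shows all three blocks in the caddy, with one leaning on another and nothing above about z = 35 mm. Both cups and the whisk are where they started, and the arm is clear.

```bash
python3 -c "
from cell import env
print(env.job_done())"
```

```text
the job is handed in; nothing more can be done
None
```

I pushed all three sugar blocks into the black caddy and handed the job in at about 21 s of robot time; the last camera check showed both cups and the whisk unmoved, but no verdict came back.

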